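# Ease a dowel stand over onto its lay-down board

## Task

Tip the upright wooden dowel stand over the stop edge of the cork board and ease it down gently, so that it ends lying on the cork with the upright pointing straight along the board, its foot standing up at the stop edge. Do it by pushing and steadying with the fingers only: never let it drop, never lift it off or carry it, and leave the jar and the offcut where they are.

Things in the scene. Friction and masses are not known exactly. Their poses are not given: they have to be found in the camera images.
- board: Cork lay-down board fixed flat on the bench, 290 x 170 mm, 5 mm thick, orange strip along its stop edge. Origin: middle of the stop edge, at bench level. +x runs from the stop edge across the board (the way the stand must fall), y along the edge, z up. Its 5 mm step stops the stand's toe sliding forward; the toe may creep back 10 to 40 mm as the stand goes over.
- stand: Loose wooden stand, 0.36 to 0.56 kg, L-shaped from the side, upright on the bench before the stop edge. Origin: middle of its toe edge (lower front edge), 4 to 8 mm from the stop edge at the start. +x forward onto the board (within 4 degrees), z up. It pivots on its toe, balances at about 40 degrees of lean, then falls by itself; lying, its z axis is level along the board's +x.
- stand_top (a point): Top of the stand's pale upright (x -12, z 223 mm in the stand's frame). The upright: x -24 to 0, y -35 to 35, z 28 to 223 mm, round top; a dowel of 18 mm diameter and 130 mm length passes through it along y at x -12, z 190.
- stand_heel (a point): Rear end of the stand's foot, top face, mid-width (x -150, z 28 mm in the stand's frame). The brown foot, black grippy rubber toe: x -150 to 0, y -50 to 50, z 0 to 28 mm, its top bare for 126 mm behind the upright. The foot swings up as the upright goes down, and its top face can be steadied to hold back the fall; lying, it rises to 155 mm above the bench.
- jar: Bystander: green jar with white lid, 60 mm diameter, 85 mm tall. Origin: centre of its underside.
- offcut: Bystander: pine offcut, 110 x 45 x 30 mm tall, lying flat. Origin: centre of its underside.
Things that resemble listed ones, but are neither listed nor needed, are in the scene too. What is meant by the stand is not turquoise, and is the smaller of those in its own colour.

How it is judged:
At the end, for the whole second after the job is handed in: The stand lies flat on the cork at rest (within 4.5 degrees), upright pointing along the board's +x within 8 degrees, its toe edge from 45 mm before to 10 mm past the stop edge and within 40 mm of the middle of the board's width; it rests on the board (angle between stand's own x axis and vertical above 3.06 rad and angle between the z axis of stand and the x axis of board, either way round below 0.14 rad and x of stand_top in the frame of board above 0.16 m and x of stand in the frame of board between -0.045 and 0.01 m and y of stand in the frame of board between -0.04 and 0.04 m and linear speed of stand below 0.02 m/s and angular speed of stand below 0.1 rad/s and contact force between stand and board above 1 N); the robot touches nothing.
It fails at once if the stand falls or is knocked over instead of being eased down (turning faster than 2 rad/s; let fall freely it turns far faster) (angular speed of stand above 2 rad/s).
It fails at once if the stand is lifted (its toe edge more than 30 mm above the bench) (height (world z) of stand above 0.03 m).
It fails at once if the stand is carried or shoved away (its toe more than 50 mm from where it stood) (distance of stand from where it was at the start of the episode above 0.05 m).
It fails at once if the jar or the offcut is disturbed (moved over 15 mm) (distance of any of jar, offcut from where it was at the start of the episode above 0.015 m).
It also fails if it takes over 58 s, if anything falls off the work surface, if the arm or the gripper's body presses on something with over 40 N, if the wrist force passes 120 N, or if a joint passes its speed limit or range.

## Robot

A 6-joint arm with a two-finger parallel gripper is mounted at the origin on the work surface. World frame = base frame: x ahead of the robot, y to its left, z up, the work surface at z = 0. Lengths are in m, angles in rad, forces in N, time in s.
With the tool pointing down it reaches from about 0.35 to 0.875 m from the base axis. Payload 15.5 kg.
Tool frame: the origin (TCP) lies at the very end of the fingers, on their centre line; the grasp point (between the pads) lies ctrl.hold_point_z behind it (ctrl.hold_point_z is the distance from the TCP to the grasp point, in m); z points along the fingers, y is the direction in which the jaws open and shut (so a half turn about z gives the same grasp; the last joint's range is limited). The gripper opens to 85 mm and grips with 20 to 120 N. Pads are 22 mm wide; open, the fingers measure 114 mm over their backs; the gripper's body (76 mm by 85 mm) begins 54 mm behind the grasp point. The pads swing forward as they close: fully open they stand 13 mm farther back than shut.
Start: joints at [1.085, 0.494, 1.345, -0, 1.302, -0.096], TCP at [0.238, 0.578, 0.231] pointing down, gripper open.
Joint ranges: [-2.91, 2.91], [-0.82, 2.16], [0.22, 2.67], [-1.22, 4.37], [0.12, 2.79], [-3.08, 3.08]. Speed limits (rad/s): [1.89, 1.89, 2.57, 3.01, 3.01, 3.01].

## Interface

Orientations are given as [roll, pitch, yaw] about the fixed x, y, z axes, in that order (R = Rz(yaw) Ry(pitch) Rx(roll)).
In Python, from rig import ctrl gives the robot as it stands. The module is installed in compiled form; this text tells all that it offers. Calls block until the motion is done:
- ctrl.move_ptp(position, orientation): joint-space move of the TCP to a pose.
- ctrl.servo_line(position, frame=None, velocity=0.15, force_limit=None): straight line of the TCP; frame=None keeps the orientation; velocity is the mean speed in m/s. With force_limit (N) it stops when the force on the tool has changed by that much, and returns True; else False.
- ctrl.goto_joints(angles): joint-space move.
- ctrl.open_gripper() and ctrl.gripper_close(): open the fingers fully, or close them until they stop; the grip force is fixed at half the most.
- ctrl.dwell(seconds).
- ctrl.solve_ik(position, orientation): joint angles nearest the present ones, or None.
- ctrl.get_image(name): name is "scene" or "top" or "wrist"; returns the picture (384x512x3 uint8, red, green, blue); there is no depth.
- ctrl.camera_params(name): a dict with "fx", "fy", "cx", "cy" (pixels), "view" (4x4, takes a point from world to camera coordinates). Camera axes: x right, y up, looking along -z (the intrinsics and any distortion apply to the point x, -y, -z); pixel columns grow to the right and rows downward; lengths in m; the calibration is good to about 2 mm. A picture is of the moment at which its call begins: read the wrist's pose just before it. camera_params takes no time and is no camera call; for the wrist camera it gives the pose at the moment of the call.
A pose or a line that the arm cannot do raises ctrl.MotionError and nothing moves.
- ctrl.hand_in(): hands the job in, once; it reports no verdict.
Readings, each from a call of its own:
- ctrl.read_time_s(): time.
- ctrl.read_joints(): joint angles.
- ctrl.read_qd(): joint speeds.
- ctrl.read_joint_torque(): joint torques, N m.
- ctrl.read_tcp_pos(): TCP position.
- ctrl.read_tcp_rot(): TCP orientation.
- ctrl.read_force(): force on the tool from outside, world axes, zero at the start.
- ctrl.read_torque(): the same for the moment, N m.
- ctrl.read_finger_gap(): finger opening in m.
Only numpy, scipy, OpenCV 4.12 (cv2) and the standard library are available. Lean on these libraries where they do the work, as an engineer would, in place of code of your own. Each camera call takes 0.05 s, during which the arm holds its last target.

## Working session

There is one attempt and no reset: what is moved stays moved. The work goes in short steps, each a Python script; the robot and the scene stay as the last script left them, time stands still between calls to the robot, and variables do not carry over. Pictures are saved under pics/ and viewed, and the job is handed in when it is done.

```bash
mkdir -p pics; ls; python3 - <<'E'
from rig import ctrl
import cv2, numpy as np
np.set_printoptions(precision=4,suppress=True)
for n in ["scene","top","wrist"]:
    p=ctrl.camera_params(n); im=ctrl.get_image(n)
    cv2.imwrite(f"pics/{n}0.png",im[:,:,::-1]); print(n,p)
print(ctrl.read_time_s(),ctrl.hold_point_z,ctrl.read_tcp_pos(),ctrl.read_tcp_rot(),ctrl.read_force())
E
```

```text
pics
scene {'fx': 482.8200075267018, 'fy': 482.8200075267018, 'cx': 256.13341830496046, 'cy': 190.14315358132578, 'view': array([[ 0.4637,  0.886 ,  0.0027, -0.3071],
       [-0.6383,  0.3319,  0.6946,  0.1695],
       [ 0.6145, -0.3238,  0.7194, -1.7771],
       [ 0.    ,  0.    ,  0.    ,  1.    ]])}
top {'fx': 471.2059837250435, 'fy': 471.2059837250435, 'cx': 261.1421962950581, 'cy': 192.4781182031695, 'view': array([[-0.0021, -0.9995,  0.0308,  0.0858],
       [ 0.9979, -0.0001,  0.0655, -0.4838],
       [-0.0655,  0.0309,  0.9974, -1.2005],
       [ 0.    ,  0.    ,  0.    ,  1.    ]])}
wrist {'fx': 299.53604424745225, 'fy': 299.53604424745225, 'cx': 254.56886652559888, 'cy': 192.62746791261605, 'view': array([[ 0.3814,  0.9244, -0.001 , -0.6244],
       [-0.8833,  0.3641, -0.2952,  0.0388],
       [-0.2725,  0.1135,  0.9555, -0.3809],
       [ 0.    ,  0.    ,  0.    ,  1.    ]])}
0.15 0.0187 [0.2379 0.5777 0.2308] [-3.1407 -0.0001  2.7508] [ 1.3075 -0.3563  0.1025]
```

View pics/scene0.png

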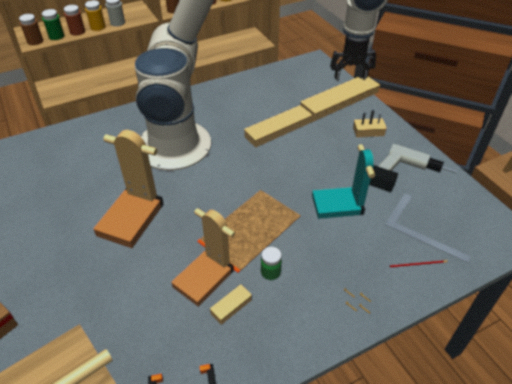

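View pics/top0.png

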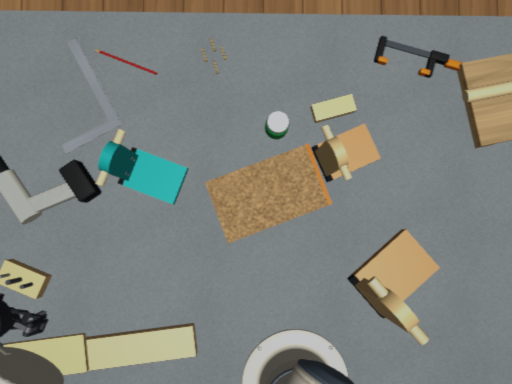

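View pics/wrist0.png

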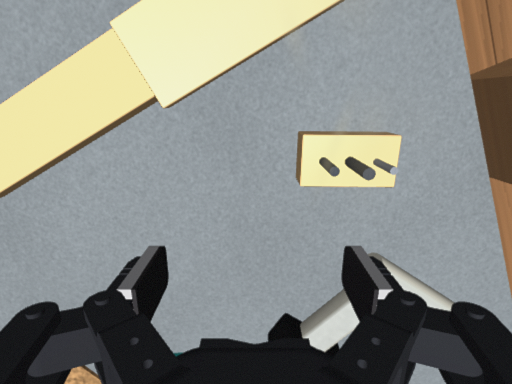

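The scene view shows the smaller brown stand at about (208,255) at the board's end, with the jar at (271,263) and the offcut at (231,303). The larger brown stand and the turquoise one are decoys. In the top view the board corners are near (206,182), (310,146), (331,204) and (229,241). I'll zoom in to measure them.

```bash
cat > h.py <<'E'
from rig import ctrl
import cv2, numpy as np
np.set_printoptions(precision=4,suppress=True)
def unproj(p,uv,z):
    V=p['view'];R=V[:3,:3];t=V[:3,3];c=-R.T@t
    d=R.T@np.array([(uv[0]-p['cx'])/p['fx'],-(uv[1]-p['cy'])/p['fy'],-1.])
    return c+d*(z-c[2])/d[2]
def proj(p,X):
    X=np.atleast_2d(X);V=p['view'];q=X@V[:3,:3].T+V[:3,3]
    return np.c_[p['cx']+p['fx']*q[:,0]/-q[:,2],p['cy']-p['fy']*q[:,1]/-q[:,2]]
E
python3 - <<'E'
import cv2
im=cv2.imread('pics/top0.png')[85:255,190:390]
cv2.imwrite('pics/topz.png',cv2.resize(im,None,fx=3.5,fy=3.5,interpolation=cv2.INTER_CUBIC))
im=cv2.imread('pics/scene0.png')[180:330,160:310]
cv2.imwrite('pics/scenez.png',cv2.resize(im,None,fx=4,fy=4,interpolation=cv2.INTER_CUBIC))
E
```

```text
(no output)
```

View pics/topz.png

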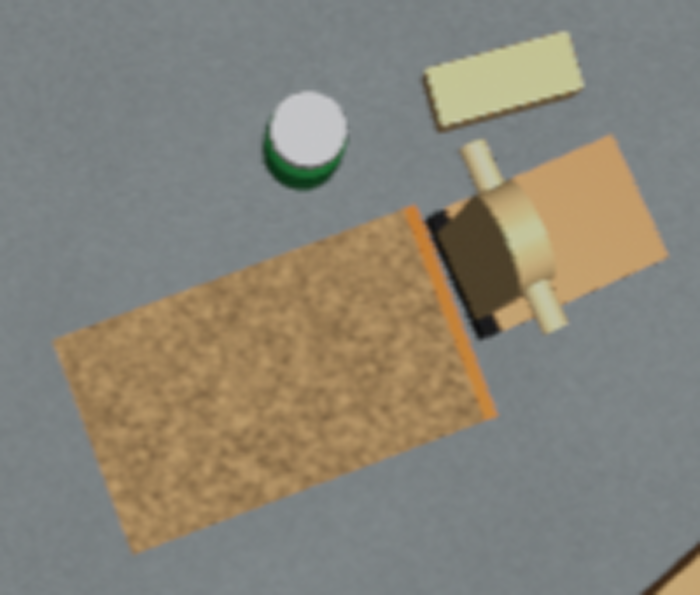

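View pics/scenez.png

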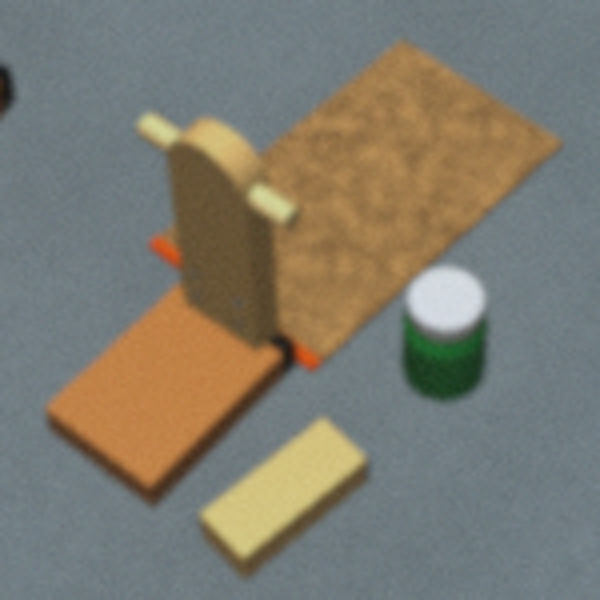

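```bash
python3 - <<'E'
from h import *
from scipy.optimize import least_squares
T=ctrl.camera_params('top');S=ctrl.camera_params('scene')
tz=lambda a:(np.array(a,float)+.5)/3.5-.5+[190,85]
sz=lambda a:(np.array(a,float)+.5)/4-.5+[160,180]
def fr(q,X):
    c,s=np.cos(q[2]),np.sin(q[2]);X=np.array(X)
    return np.c_[q[0]+c*X[:,0]-s*X[:,1],q[1]+s*X[:,0]+c*X[:,1],X[:,2]]
def fit(name,Xt,ut,Xs,us,q0):
    f=lambda q:np.r_[(proj(T,fr(q,Xt))-tz(ut)).ravel(),(proj(S,fr(q,Xs))-sz(us)).ravel()]
    r=least_squares(f,q0,loss='soft_l1');print(name,r.x,np.degrees(r.x[2]));print(f(r.x).reshape(-1,2).round(1).tolist());return r.x
print(unproj(T,tz([456,310]),.005))
b=[[.29,.085,.005],[0,.085,.005],[0,-.085,.005],[.29,-.085,.005]]
# determine sides: +x direction in world
p0=unproj(T,tz([456,310]),.005);p1=unproj(T,tz([95,446]),.005);yaw=np.arctan2(*(p1-p0)[1::-1])
print(yaw)
q=fit('board',[[.29,-.085,.005],[0,-.085,.005],[0,.085,.005],[.29,.085,.005]],[[55,341],[415,206],[497,415],[135,551]],
 [[.29,-.085,.005],[0,-.085,.005],[.29,.085,.005],[0,.085,.005]],[[562,143],[315,368],[402,40],[153,242]],[p0[0],p0[1],yaw])
s=fit('stand',[[-.15,-.05,.028],[-.15,.05,.028],[-.012,-.065,.19],[-.012,.065,.19]],[[612,135],[667,257],[476,144],[557,328]],
 [[-.15,-.05,.028],[-.15,.05,.028],[-.012,.065,.19],[-.012,-.065,.19],[-.15,-.05,0]],[[152,491],[48,408],[146,122],[287,212],[152,504]],q)
c,sn=np.cos(q[2]),np.sin(q[2]);d=s[:2]-q[:2]
print('stand in board',c*d[0]+sn*d[1],-sn*d[0]+c*d[1],np.degrees(s[2]-q[2]))
np.save('board.npy',q);np.save('stand.npy',s)
for n,u,z in [('jar',[310,129],.085)]+[('off',u,.03) for u in ([425,70],[569,32],[584,87],[440,130])]:
    P=unproj(T,tz(u),z);d=P[:2]-q[:2];print(n,P,'in board',c*d[0]+sn*d[1],-sn*d[0]+c*d[1])
E
```

```text
[ 0.5351 -0.069   0.005 ]
1.930981727089672
board [ 0.537  -0.0685  1.9298] 110.57195769092633
[[-1.3, -1.2], [-0.1, -1.2], [-0.2, -0.3], [-1.2, 0.4], [-0.6, -0.6], [-1.6, 0.0], [-0.7, -0.5], [-2.0, 0.1]]
stand [ 0.5575 -0.0653  1.9957] 114.34737315733865
[[-0.6, -0.7], [0.1, -0.6], [-2.0, 0.1], [-0.5, 0.3], [-1.2, -1.6], [-1.8, -0.5], [-1.2, 0.1], [0.6, 0.9], [-0.3, 0.7]]
stand in board -0.004241663779103467 -0.02029649009976121 3.7754154664123205
jar [0.654  0.0451 0.085 ] in board 0.06522580303177808 -0.14946227114279612
off [ 0.7105 -0.0439  0.03  ] in board -0.038011817103242626 -0.1711106597662996
off [ 0.7398 -0.1515  0.03  ] in board -0.14894353929903897 -0.16069143628252505
off [ 0.6984 -0.162   0.03  ] in board -0.14431632145304368 -0.11829389957891173
off [ 0.6657 -0.0546  0.03  ] in board -0.032273942419901384 -0.12539290421280555
```

Calibrated fit: the stand is 4 mm before the stop edge, 20 mm off the middle and 3.8° in yaw, which matches what the task says.

My plan is to put the open gripper into the stand's inner corner. One finger pushes the back of the upright and the other steadies the foot's top face, and I turn both about the toe. Next I check IK along that path.

```bash
cat >> h.py <<'E'
from scipy.spatial.transform import Rotation as Ro
B=np.load('board.npy');S0=np.load('stand.npy')
bx=np.array([np.cos(B[2]),np.sin(B[2]),0]);by=np.array([-bx[1],bx[0],0])
D0=S0[:2]-B[:2];SX=bx[:2]@D0;SY=by[:2]@D0
def toe(th):  # planned toe position in board frame, lean th (rad)
    d=np.degrees(th)
    x=SX if d<40 else SX+(d-40)/50*(-.018-SX)
    z=max(0,.005-(-x)/np.tan(max(th,.02)))
    return x,z
def pose(th,m,al,sgn,xoff=0,zoff=0):
    """m: TCP (x,z) in stand frame; th lean; al tool angle"""
    x,z=toe(th);yaw=S0[2]+(B[2]-S0[2])*th/(np.pi/2)
    Rs=Ro.from_euler('z',yaw).as_matrix()@Ro.from_euler('y',th).as_matrix()
    o=np.r_[B[:2],0]+bx*(x)+by*SY+np.array([0,0,z])
    p=o+Rs@np.array([m[0]+xoff,0,m[1]+zoff])
    tz=Rs@np.array([np.sin(al),0,-np.cos(al)]);ty=sgn*Rs@np.array([np.cos(al),0,np.sin(al)])
    R=np.c_[np.cross(ty,tz),ty,tz]
    return p,Ro.from_matrix(R).as_euler('xyz')
def mid(al,L=.110,back=.013):
    a=L*np.sin(al);b=L*np.cos(al)
    return np.array([-.024-b/2+back*np.sin(al),.028+a/2-back*np.cos(al)])
E
python3 - <<'E'
from h import *
for al in (35,45,55):
  for s in (1,-1):
    A=np.radians(al);m=mid(A);print(al,s,m)
    for th in (0,30,60,90):
        p,o=pose(np.radians(th),m,A,s);print('  ',th,p,o,ctrl.solve_ik(p,o))
    p,o=pose(0,m+.12*np.array([-np.sin(A),np.cos(A)]),A,s);print('  pre',p,ctrl.solve_ik(p,o))
f=[ctrl.read_force() for _ in range(5)];print(f,ctrl.read_time_s())
E
```

```text
35 1 [-0.0616  0.0489]
   0 [ 0.5829 -0.1214  0.0489] [ 2.5307  0.     -2.7167] [-0.5034  0.8918  1.2533  0.3514  1.5113 -2.6135]
   30 [ 0.5688 -0.0919  0.0731] [ 3.0543  0.     -2.7386] [-0.3027  0.6405  1.5865  0.0804  0.9728 -2.3237]
   60 [ 0.5551 -0.0598  0.0778] [-2.7053  0.     -2.7606] [ 0.0242  0.6031  1.8166 -0.6816  0.6796 -1.398 ]
   90 [ 0.5451 -0.0324  0.0666] [-2.1817  0.     -2.7825] None
  pre [ 0.6112 -0.1842  0.1472] [-0.5565  0.8458  1.0379  0.3315  1.7737 -2.5712]
35 -1 [-0.0616  0.0489]
   0 [ 0.5829 -0.1214  0.0489] [-2.5307  0.      0.4249] [-0.5034  0.8918  1.2533  0.3514  1.5113  0.5281]
   30 [ 0.5688 -0.0919  0.0731] [-3.0543 -0.      0.403 ] [-0.3027  0.6405  1.5865  0.0804  0.9728  0.8179]
   60 [ 0.5551 -0.0598  0.0778] [2.7053 0.     0.381 ] [ 0.0242  0.6031  1.8166 -0.6816  0.6796  1.7436]
   90 [ 0.5451 -0.0324  0.0666] [2.1817 0.     0.359 ] None
  pre [ 0.6112 -0.1842  0.1472] [-0.5565  0.8458  1.0379  0.3315  1.7737  0.5704]
45 1 [-0.0537  0.0577]
   0 [ 0.5796 -0.1142  0.0577] [ 2.3562  0.     -2.7167] [-0.5328  0.9592  1.1731  0.4219  1.6841 -2
[... 1496 characters left out ...]
0.0656]
   0 [ 0.576  -0.1062  0.0656] [-2.1817  0.      0.4249] [-0.5542  1.0312  1.1042  0.494   1.8415  0.5109]
   30 [ 0.5599 -0.0709  0.0793] [-2.7053  0.      0.403 ] [-0.4083  0.731   1.4536  0.3072  1.2959  0.6247]
   60 [ 0.5466 -0.0386  0.0717] [3.0543 0.     0.381 ] [-0.1328  0.5872  1.7307 -0.1077  0.7836  1.1318]
   90 [ 0.5393 -0.0168  0.0499] [2.5307 0.     0.359 ] [ 0.2135  0.704   1.8648 -0.988   0.7474  2.2325]
  pre [ 0.6165 -0.1958  0.1344] [-0.6184  1.0554  0.8087  0.5006  2.108   0.5955]
[array([ 1.3075, -0.3563,  0.1025]), array([ 1.3075, -0.3563,  0.1025]), array([ 1.3075, -0.3563,  0.1025]), array([ 1.3075, -0.3563,  0.1025]), array([ 1.3075, -0.3563,  0.1025])] 0.15
```

```bash
python3 - <<'E'
from h import *
T=ctrl.camera_params('top')
for uv,z in [((352,279),0),((386,312),0),((405,230),.04),((438,266),.04),((375,284),.27),((425,340),.27)]:
    P=unproj(T,uv,z);print(uv,P,'angle',np.arctan2(P[1],P[0]),np.hypot(P[0],P[1]))
A=np.radians(50);m=mid(A)
j=None
for th in range(0,91,10):
    p,o=pose(np.radians(th),m,A,-1);print(th,p,ctrl.solve_ik(p,o))
for d in (.1,.15,.2):
    for th in (0,90):
        p,o=pose(np.radians(th),m+d*np.array([-np.sin(A),np.cos(A)]),A,-1);print(d,th,p,ctrl.solve_ik(p,o))
    p,o=pose(0,m+[-.02,d],A,-1);print('up',d,p,ctrl.solve_ik(p,o))
E
```

```text
(352, 279) [ 0.26   -0.1505  0.    ] angle -0.5248180939907479 0.3003983833333581
(386, 312) [ 0.1749 -0.2378  0.    ] angle -0.9366249198936485 0.29520304865772523
(405, 230) [ 0.3869 -0.2787  0.04  ] angle -0.6241651466282625 0.4768030391371462
(438, 266) [ 0.296  -0.3609  0.04  ] angle -0.8839051546740379 0.4667207238288933
(375, 284) [ 0.2815 -0.1371  0.27  ] angle -0.45314111740145685 0.3130594268380011
(425, 340) [ 0.1692 -0.2366  0.27  ] angle -0.9500222526382539 0.29086308200002103
0 [ 0.5778 -0.1103  0.0618] [-0.5445  0.9948  1.1371  0.4575  1.7648  0.51  ]
10 [ 0.5729 -0.1     0.0694] [-0.5051  0.8866  1.2573  0.3985  1.5859  0.532 ]
20 [ 0.5676 -0.0885  0.0749] [-0.4526  0.788   1.3742  0.3361  1.4026  0.5794]
30 [ 0.5621 -0.0763  0.0782] [-0.3851  0.7028  1.4854  0.26    1.2171  0.6598]
40 [ 0.5568 -0.0636  0.0791] [-0.3009  0.6361  1.5885  0.1555  1.0349  0.7868]
50 [ 0.5525 -0.0535  0.0775] [-0.2041  0.5946  1.6775 -0.      0.8694  0.9784]
60 [ 0.5487 -0.0437  0.0737] [-0.0937  0.5821  1.7537 -0.2314  0.7389  1.2622]
70 [ 0.5454 -0.0347  0.068 ] [ 0.0246  0.6015  1.8131
[... 221 characters left out ...]
97   0.9967  0.9133  0.4518  1.9849  0.5674]
0.1 90 [0.518  0.0398 0.131 ] [ 0.3814  0.5892  1.8216 -0.8886  0.9754  2.2042]
up 0.1 [ 0.5861 -0.1285  0.1618] [-0.559   0.8956  1.0559  0.4706  1.9319  0.5818]
0.15 0 [ 0.6252 -0.215   0.1582] [-0.6203  1.0131  0.777   0.4621  2.1024  0.6042]
0.15 90 [0.5067 0.0699 0.1693] [ 0.4452  0.5284  1.7803 -0.8147  1.0765  2.1492]
up 0.15 [ 0.5861 -0.1285  0.2118] [-0.559   0.8444  1.0247  0.4866  2.0051  0.623 ]
0.2 0 [ 0.641  -0.2499  0.1903] [-0.6419  1.0427  0.6167  0.4864  2.2285  0.6532]
0.2 90 [0.4954 0.1    0.2076] [ 0.5078  0.476   1.7283 -0.7563  1.1845  2.1055]
up 0.2 [ 0.5861 -0.1285  0.2618] [-0.559   0.7988  0.9824  0.5081  2.0824  0.6701]
```

```bash
python3 - <<'E'
from h import *
from scipy.optimize import least_squares
rows=[]
for r in (.4,.5,.6,.7):
  for z in (.1,.3):
    for t in (0,-.4,.4):
      # tool down tilted about y
      j=ctrl.solve_ik([r,0,z],[np.pi,t,0]) 
      if j is not None: rows.append((r,z,j))
for r,z,j in rows[:3]: print(r,z,j)
def f(q,full=False):
    a,b,h,c,e,r0=q;out=[]
    for r,z,j in rows:
        s1=j[1];s2=s1+j[2];s3=s2+j[4]
        if abs(j[3])>.02: continue
        rr=r0+a*np.sin(s1)+b*np.sin(s2)+c*np.sin(s3)+e*np.cos(s3)
        zz=h+a*np.cos(s1)+b*np.cos(s2)+c*np.cos(s3)-e*np.sin(s3)
        out+=[np.hypot(rr,0)-r,zz-z]
    return np.array(out)
r=least_squares(f,[.4,.4,.2,.2,0,0]);print(r.x,abs(r.fun).max(),len(r.fun))
E
```

```text
0.4 0.1 [-0.1496  0.4074  2.0298 -0.      0.7044  1.4212]
0.4 0.1 [-0.1126  0.5772  1.7417 -0.0466  1.2208  1.483 ]
0.4 0.3 [-0.1496  0.0941  1.7447 -0.      1.3029  1.4212]
[0.5581 0.3833 0.178  0.3269 0.4351 0.4109] 0.04538961570722522 16
```

```bash
python3 - <<'E'
from h import *
from scipy.optimize import least_squares
rows=[]
off=.4*np.sin(.1496)
for r in (.45,.55,.65,.75):
  for z in (.05,.2,.35):
    j=ctrl.solve_ik([r,0,z],[np.pi,0,0])
    if j is not None: rows.append((np.sqrt(r*r-off**2),z,j))
def f(q):
    a,b,hc,r0=q;out=[]
    for r,z,j in rows:
        s1=j[1];s2=s1+j[2]
        out+=[r0+a*np.sin(s1)+b*np.sin(s2)-r,hc+a*np.cos(s1)+b*np.cos(s2)-z]
    return np.array(out)
r=least_squares(f,[.4,.4,0,0]);print(off,r.x,abs(r.fun).max())
E
```

```text
0.05961704483916851 [ 0.5521  0.3846 -0.1461 -0.0163] 0.060991574479657085
```

```bash
cat > kin.py <<'E'
from h import *
from scipy.optimize import least_squares
E=Ro.from_euler
def pts(j,q):
    r0,o1,h,a,o2,e,b,o3,c,k2,k3=q
    R1=E('z',j[0]);P0=R1.apply([r0,0,h]);Ps=R1.apply([r0,o1,h])
    R2=R1*E('y',j[1]+k2);Pe=Ps+R2.apply([0,o2,a]); 
    R3=R2*E('y',j[2]+k3);Pw=Pe+R3.apply([e,o3,b])
    R5=R3*E('z',j[3])*E('y',j[4]);Pt=Pw+R5.apply([0,0,c])
    return P0,Ps,Pe,Pw,Pt,R5
E
python3 - <<'E'
from kin import *
import itertools,json
rows=[]
A=np.radians(50)
rng=np.random.default_rng(0)
for i in range(60):
    p=[rng.uniform(.4,.7),rng.uniform(-.3,.3),rng.uniform(.05,.35)];o=[np.pi+rng.uniform(-.5,.5),rng.uniform(-.5,.5),rng.uniform(-1,1)]
    j=ctrl.solve_ik(p,o)
    if j is not None: rows.append((np.array(p),E('xyz',o).as_matrix()[:,2],j))
print(len(rows))
def f(q):
    out=[]
    for p,z,j in rows:
        *_,Pt,R5=pts(j,q);out+=list(Pt-p)+list(.2*(R5.apply([0,0,1])-z))
    return np.array(out)
r=least_squares(f,[0,.06,.2,.4,0,0,.4,0,.25,0,0]);print(r.x,abs(r.fun).max())
np.save('kin.npy',r.x)
for P in pts(ctrl.solve_ik(*pose(0,mid(A),A,-1)),r.x)[:5]: print(P)
E
```

```text
60
[ 0.      0.0116  0.2566  0.5968  0.0044  0.1179  0.3844  0.0436  0.3353
 -0.      0.    ] 1.8476509211495795e-10
[ 0.     -0.      0.2566]
[0.006  0.01   0.2566]
[ 0.4364 -0.2455  0.5817]
[ 0.6837 -0.3443  0.2773]
[ 0.5778 -0.1103  0.0618]
```

```bash
python3 - <<'E'
from kin import *
q=np.load('kin.npy');A=np.radians(50);m=mid(A)
p1,o1=pose(0,m+[-.03,.27],A,-1);j1=ctrl.solve_ik(p1,o1);j0=ctrl.read_joints()
print(j0,j1,p1)
for t in np.linspace(0,1,9):
    P=pts(j0+(j1-j0)*t,q);print(round(t,2),P[4],'w',P[3],'e',P[2])
E
```

```text
[ 1.0845  0.4941  1.346   0.      1.3025 -0.0955] [-0.566   0.7591  0.8756  0.5514  2.2123  0.7511] [ 0.5902 -0.1377  0.3318]
0.0 [0.2379 0.5777 0.2308] w [0.2381 0.5779 0.5661] e [0.1181 0.2577 0.782 ]
0.12 [0.3294 0.5261 0.232 ] w [0.3659 0.5343 0.5652] e [0.1794 0.2413 0.7724]
0.25 [0.4106 0.4615 0.237 ] w [0.4849 0.4618 0.5639] e [0.2383 0.21   0.7621]
0.38 [0.4804 0.3849 0.2456] w [0.5885 0.3624 0.5622] e [0.291  0.1642 0.7514]
0.5 [0.5374 0.297  0.2577] w [0.6705 0.2395 0.56  ] e [0.3342 0.1052 0.74  ]
0.62 [0.5795 0.1987 0.2729] w [0.7256 0.0981 0.5574] e [0.3644 0.0354 0.7282]
0.75 [0.6043 0.0917 0.2908] w [ 0.7498 -0.0556  0.5545] e [ 0.3792 -0.0424  0.7158]
0.88 [ 0.6087 -0.0216  0.3106] w [ 0.7403 -0.2147  0.5511] e [ 0.3765 -0.1245  0.7029]
1.0 [ 0.5902 -0.1377  0.3318] w [ 0.6961 -0.3717  0.5473] e [ 0.3553 -0.2068  0.6895]
```

```bash
python3 - <<'E'
from kin import *
A=np.radians(50);m=mid(A)
p=ctrl.read_tcp_pos();ctrl.servo_line(p+[0,0,.15],velocity=.2)
p1,o1=pose(0,m+[-.03,.27],A,-1);ctrl.move_ptp(p1,o1)
print(ctrl.read_time_s(),ctrl.read_tcp_pos(),p1,ctrl.read_force(),ctrl.read_finger_gap())
p1,o1=pose(0,m+[-.02,.03],A,-1);ctrl.servo_line(p1,velocity=.12,force_limit=6)
print(ctrl.read_time_s(),ctrl.read_tcp_pos()-p1,ctrl.read_force())
for n in ['scene','wrist','top']: cv2.imwrite(f'pics/{n}1.png',ctrl.get_image(n)[:,:,::-1])
im=cv2.imread('pics/scene1.png')[150:330,140:320]
cv2.imwrite('pics/scenez1.png',cv2.resize(im,None,fx=3.3,fy=3.3,interpolation=cv2.INTER_CUBIC))
E
```

```text
3.9083 [ 0.5904 -0.1367  0.332 ] [ 0.5902 -0.1377  0.3318] [ 0.1161  0.3627 -0.5375] 0.08555065405276335
6.0583 [ 0.0002 -0.0001  0.0004] [ 0.0881 -0.8385 -0.2606]
```

View pics/scenez1.png

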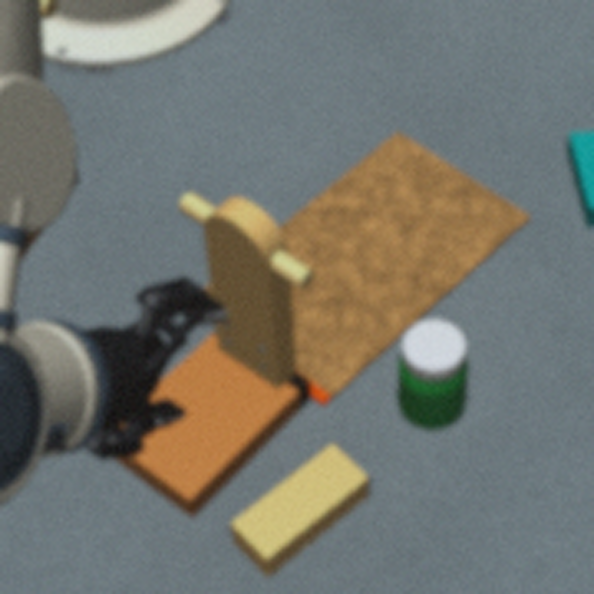

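View pics/wrist1.png

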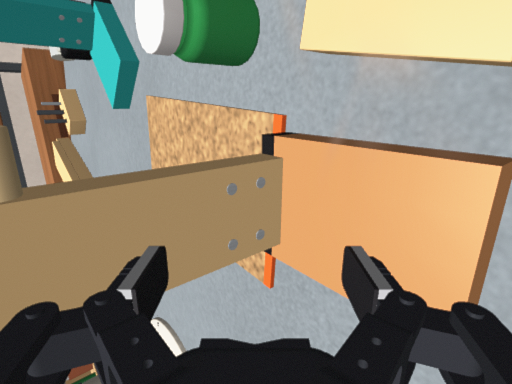

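The wrist view shows the upper finger at (150,270) facing the upright and the lower one at (360,270) over the foot. The screws at (233,190) and (234,244) show the upright is in front, as planned. Next I probe down onto the foot, then forward onto the upright.

```bash
python3 - <<'E'
from kin import *
A=np.radians(50);m=mid(A)
p1,o=pose(0,m+[-.02,-.03],A,-1)
h=ctrl.servo_line(p1,velocity=.025,force_limit=2.5)
p0,_=pose(0,m,A,-1);a=ctrl.read_tcp_pos();f=ctrl.read_force()
print(h,'zoff',a[2]-p0[2],f)
ctrl.servo_line(a+[0,0,.002],velocity=.02)
sx=np.array([np.cos(S0[2]),np.sin(S0[2]),0])
a=ctrl.read_tcp_pos()
f0=ctrl.read_force();h=ctrl.servo_line(a+sx*.04,velocity=.02,force_limit=2.)
b=ctrl.read_tcp_pos();print(h,'xoff',(b-p0)@sx,'lat',(b-p0)@np.cross([0,0,1],sx),'zoff',b[2]-p0[2],f0,ctrl.read_force(),ctrl.read_time_s())
for n in ['scene','wrist']: cv2.imwrite(f'pics/{n}2.png',ctrl.get_image(n)[:,:,::-1])
im=cv2.imread('pics/scene2.png')[150:330,140:320]
cv2.imwrite('pics/scenez2.png',cv2.resize(im,None,fx=3.3,fy=3.3,interpolation=cv2.INTER_CUBIC))
E
```

```text
True zoff -0.004851320167672583 [-0.1674 -1.3211  6.5918]
True xoff 0.004009649099065526 lat 1.9615005009760355e-05 zoff -0.003078572994948049 [-1.1054  0.2857  0.2969] [ 1.5131 -2.6153  1.0973] 9.075
```

View pics/scenez2.png

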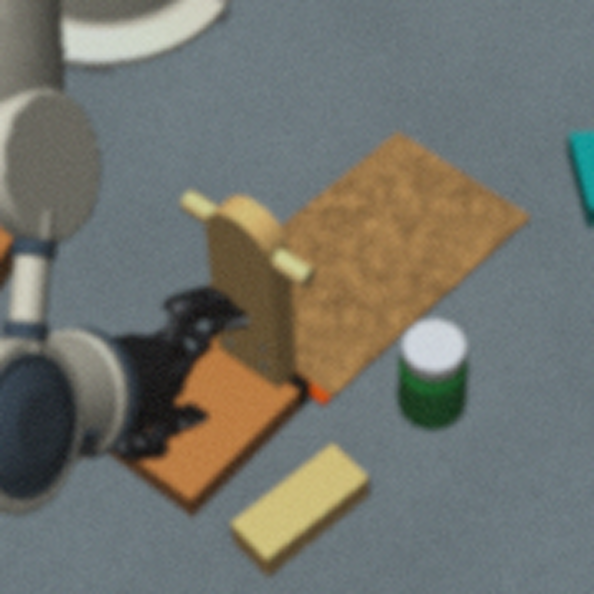

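View pics/wrist2.png

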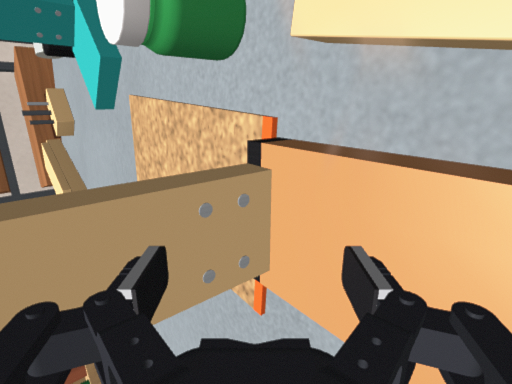

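```bash
cat > go.py <<'E'
from kin import *
A=np.radians(50);M=mid(A)+[.004,-.0033]
def run(t0,t1,st=2.5,v=.015,fmax=20,m=M):
    f0=ctrl.read_force()
    for d in np.arange(t0+st,t1+1e-6,st):
        p,o=pose(np.radians(d),m,A,-1)
        h=ctrl.servo_line(p,frame=o,velocity=v)
        f=ctrl.read_force();print(d,'t',round(ctrl.read_time_s(),2),'f',f.round(1),'err',np.round((ctrl.read_tcp_pos()-p)*1e3,1))
        if np.linalg.norm(f)>fmax: print('STOP');break
def snap(k):
    for n in ['scene','wrist']: cv2.imwrite(f'pics/{n}{k}.png',ctrl.get_image(n)[:,:,::-1])
    a=cv2.imread(f'pics/scene{k}.png')[140:320,140:320];a=cv2.resize(a,(400,400),interpolation=cv2.INTER_CUBIC)
    b=cv2.resize(cv2.imread(f'pics/wrist{k}.png'),(400,300));b=cv2.copyMakeBorder(b,0,100,0,0,cv2.BORDER_CONSTANT)
    cv2.imwrite(f'pics/both{k}.png',np.hstack([a,b]))
E
python3 - <<'E'
from go import *
run(0,20);snap(3)
E
```

```text
2.5 t 9.56 f [ 1.4 -2.1  0.4] err [0.  0.  0.1]
5.0 t 9.93 f [ 1.  -1.2  1. ] err [-0.   0.1  0.1]
7.5 t 10.29 f [ 1.  -2.   0.7] err [-0.   0.1  0.1]
10.0 t 10.66 f [ 1.1 -2.6  0.6] err [-0.   0.1  0.1]
12.5 t 11.03 f [ 0.5 -2.   1.4] err [-0.   0.1  0.1]
15.0 t 11.39 f [ 0.9 -0.2  1.1] err [0.  0.  0.1]
17.5 t 11.76 f [ 0.8 -0.9  0.4] err [0.  0.1 0.1]
20.0 t 12.12 f [ 0.  -1.6  0.9] err [-0.   0.1  0.1]
```

View pics/both3.png

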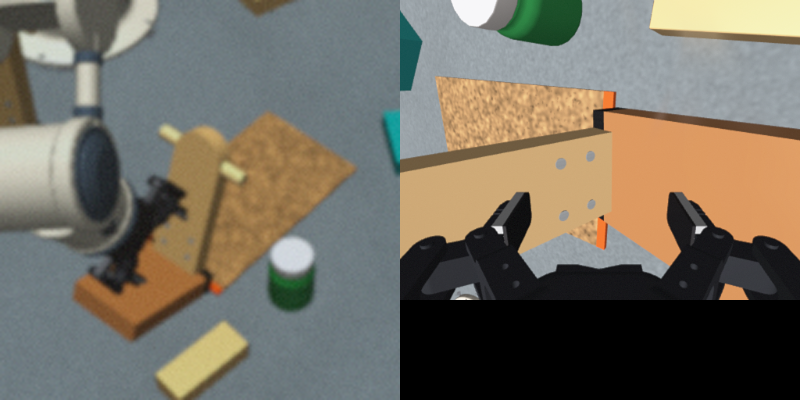

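The stand leans with the tool. In the wrist view the L is unchanged relative to the fingers (screws at about (560,165)), and the forces are small. I carry on slowly through the balance point.

```bash
python3 - <<'E'
from go import *
run(20,50);snap(4)
E
```

```text
22.5 t 12.59 f [ 0.1 -0.6  0.3] err [-0.   0.1  0.1]
25.0 t 12.96 f [-0.3 -0.7  1.4] err [-0.   0.1  0.1]
27.5 t 13.32 f [-0.1 -0.5  1.3] err [-0.   0.1  0.1]
30.0 t 13.69 f [ 0.3 -0.7  0.8] err [0.  0.1 0.1]
32.5 t 14.06 f [-0.  -0.5  1.7] err [0.  0.1 0.1]
35.0 t 14.43 f [ 0.2 -0.4  0.2] err [-0.   0.1  0.1]
37.5 t 14.79 f [-0.   0.5 -0.6] err [-0.   0.1  0.1]
40.0 t 15.16 f [-0.  -0.8  0.4] err [-0.   0.2  0.1]
42.5 t 15.47 f [-0.7 -0.6  0.8] err [-0.1  0.2  0.1]
45.0 t 15.79 f [-0.7 -0.1 -0.6] err [-0.1  0.2  0. ]
47.5 t 16.11 f [-0.4 -0.2  0.8] err [-0.1  0.2  0. ]
50.0 t 16.43 f [-1.5  0.2 -0.2] err [-0.   0.1  0. ]
```

View pics/both4.png

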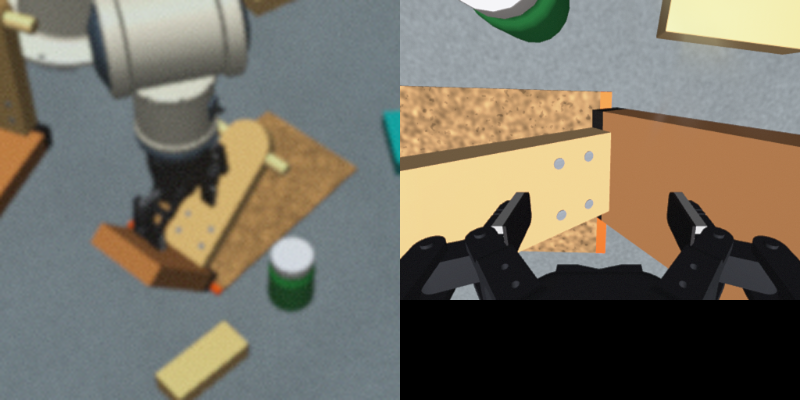

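It's past balance at about 50° with the L still steady against both fingers (screws about (559,163) in the right-hand picture). Continuing down.

```bash
python3 - <<'E'
from go import *
run(50,80,v=.012);snap(5)
E
```

```text
52.5 t 16.89 f [-0.2 -0.3  0.4] err [-0.   0.1  0. ]
55.0 t 17.26 f [-0.6  1.2 -0.7] err [0.  0.1 0. ]
57.5 t 17.62 f [-0.4  0.3  0.2] err [0.1 0.1 0. ]
60.0 t 17.99 f [-0.7  0.8  1.1] err [0.1 0.  0.1]
62.5 t 18.36 f [-0.5  1.1  1. ] err [0. 0. 0.]
65.0 t 18.73 f [-1.1  1.2  0.6] err [0. 0. 0.]
67.5 t 19.09 f [-1.   1.1  0.4] err [0. 0. 0.]
70.0 t 19.45 f [-0.6  1.5  0.8] err [-0.  0.  0.]
72.5 t 19.8 f [-0.8  2.   1.1] err [ 0.  0. -0.]
75.0 t 20.15 f [-0.5  1.4  0.8] err [-0.  0.  0.]
77.5 t 20.5 f [-1.3  2.1  1.7] err [ 0.  0. -0.]
80.0 t 20.85 f [-1.   1.5  0.6] err [0. 0. 0.]
```

View pics/both5.png

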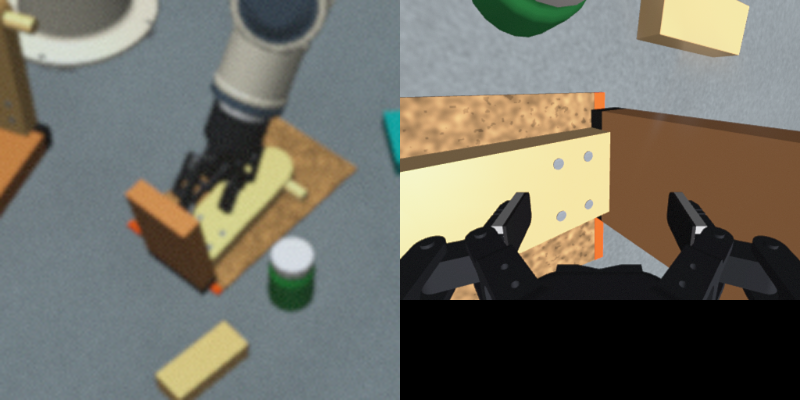

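```bash
python3 - <<'E'
from go import *
run(80,90,st=1.25,v=.008,fmax=8);snap(6)
E
```

```text
81.25 t 21.25 f [-0.6  1.3  0.6] err [0. 0. 0.]
82.5 t 21.54 f [-1.1  2.8  0.8] err [ 0.   0.1 -0. ]
83.75 t 21.83 f [-1.7  2.   1.5] err [ 0.   0.1 -0. ]
85.0 t 22.12 f [-0.4  1.5  2.6] err [ 0.   0.1 -0. ]
86.25 t 22.42 f [-1.3  2.6  1.7] err [ 0.   0.1 -0. ]
87.5 t 22.71 f [-0.9  1.8  1.5] err [-0.   0.1 -0. ]
88.75 t 23.0 f [-1.1  2.9  2.5] err [ 0.   0.1 -0. ]
90.0 t 23.29 f [-0.8  1.6  2. ] err [ 0.  -0.   0.1]
```

View pics/both6.png

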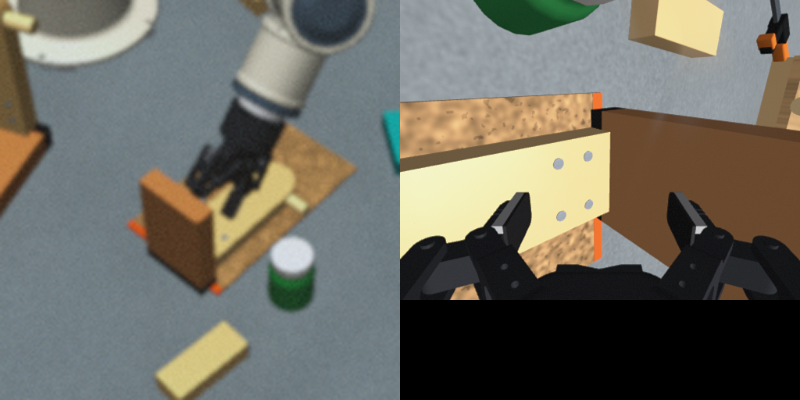

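```bash
python3 - <<'E'
from go import *
# ease the steadying finger off: slowly forward, then back along tool axis
for k in range(6):
    ctrl.servo_line(ctrl.read_tcp_pos()+bx*.0015+np.array([0,0,.0004]),velocity=.006)
    print(ctrl.read_time_s(),ctrl.read_force())
snap(7)
E
```

```text
23.7917 [-0.3388  0.6641  0.2414]
24.2 [-0.2168 -0.4158  0.4808]
24.6167 [-0.1439  0.305   0.0783]
25.0333 [-0.514  -0.1239  0.4444]
25.45 [ 0.6498 -0.9155 -0.2288]
25.8667 [ 0.2458 -0.4708 -0.6729]
```

View pics/both7.png

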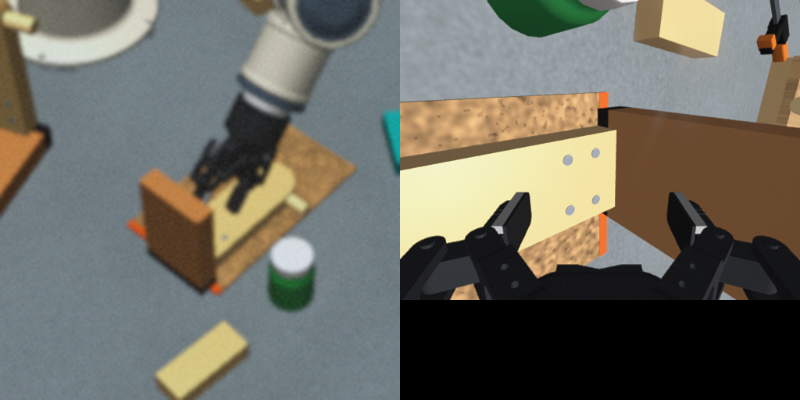

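The steadying finger now carries no load (force near zero) and the stand didn't move in the scene view (foot at (180,230)). The wrist view shows a gap opening at the foot. Withdrawing along the tool axis.

```bash
python3 - <<'E'
from go import *
R=Ro.from_euler('xyz',ctrl.read_tcp_rot()).as_matrix()
p=ctrl.read_tcp_pos();ctrl.servo_line(p-R[:,2]*.04,velocity=.03)
print(ctrl.read_force())
ctrl.servo_line(p-R[:,2]*.2,velocity=.12)
print(ctrl.read_time_s(),ctrl.read_force(),ctrl.read_tcp_pos())
snap(8);cv2.imwrite('pics/top8.png',ctrl.get_image('top')[:,:,::-1])
a=cv2.imread('pics/top8.png')[85:255,190:390];a=cv2.resize(a,None,fx=3.5,fy=3.5,interpolation=cv2.INTER_CUBIC);cv2.imwrite('pics/top8z.png',a)
a=cv2.imread('pics/scene8.png')[180:330,160:310];a=cv2.resize(a,None,fx=4,fy=4,interpolation=cv2.INTER_CUBIC);cv2.imwrite('pics/scene8z.png',a)
E
```

```text
[0.5537 0.2894 0.2727]
28.9333 [-1.3815 -0.4168 -0.2419] [0.4933 0.105  0.2057]
```

View pics/top8z.png

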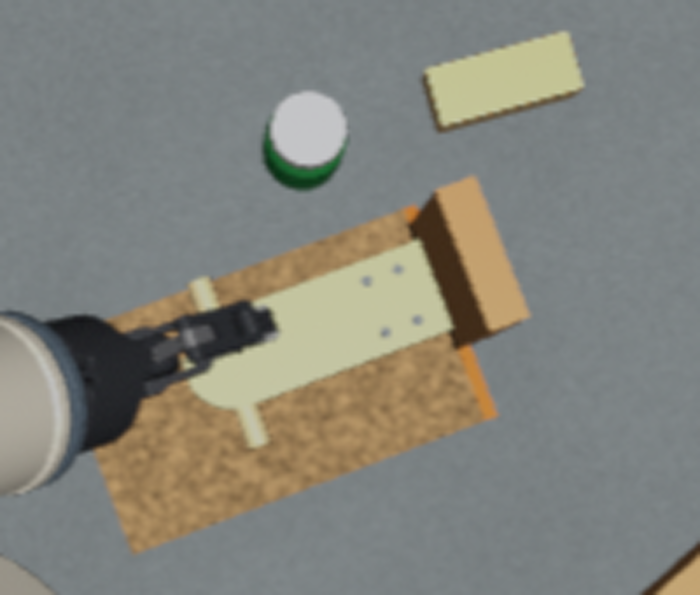

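View pics/scene8z.png

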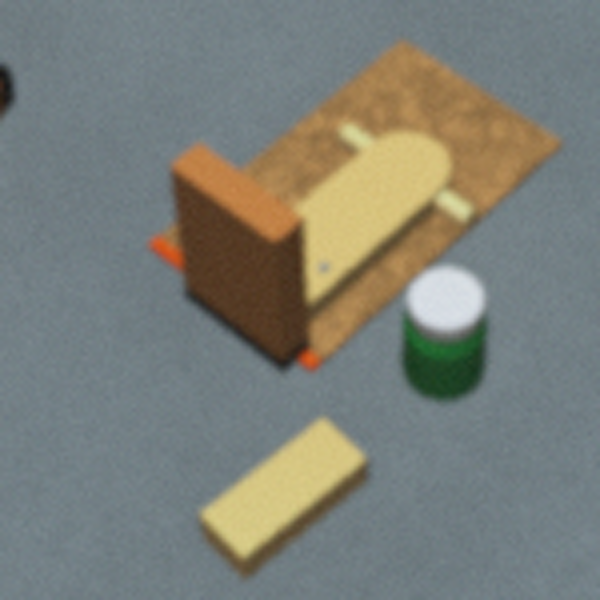

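The stand lies on the cork. In the top crop the foot's top-rear corners are at (475,177) and (529,317), and the dowel ends at (201,281) and (258,442). I check the pose from these.

```bash
python3 - <<'E'
from h import *
from scipy.optimize import least_squares
T=ctrl.camera_params('top');S=ctrl.camera_params('scene')
tz=lambda a:(np.array(a,float)+.5)/3.5-.5+[190,85]
sz=lambda a:(np.array(a,float)+.5)/4-.5+[160,180]
Xt=np.array([[-.15,-.05,0],[-.15,.05,0],[-.012,-.065,.19],[-.012,.065,.19]]);ut=[[475,177],[529,317],[201,279],[259,444]]
Xs=np.array([[-.15,.05,0],[-.15,-.05,0],[0,-.05,0],[-.012,.065,.19],[-.012,-.065,.19]]);us=[[173,164],[275,242],[285,370],[345,128],[465,215]]
def W(q,X):
    R=Ro.from_euler('z',B[2]+q[3])*Ro.from_euler('y',q[4])
    return np.r_[B[:2],0]+bx*q[0]+by*q[1]+[0,0,q[2]]+R.apply(X)
f=lambda q:np.r_[(proj(T,W(q,Xt))-tz(ut)).ravel(),(proj(S,W(q,Xs))-sz(us)).ravel()]
r=least_squares(f,[-.01,-.02,.005,0,np.pi/2],loss='soft_l1')
print(r.x[:3],np.degrees(r.x[3:]),f(r.x).reshape(-1,2).round(1).tolist())
print('top x',(W(r.x,[[-.012,0,.223]])[0]-np.r_[B[:2],0])@bx)
p=ctrl.read_tcp_pos();print(ctrl.read_time_s(),ctrl.read_qd())
E
```

```text
[-0.0148 -0.0212  0.0046] [ 0.0232 89.7694] [[-0.5, -0.8], [-0.3, -0.4], [-1.7, 0.2], [-0.4, 0.2], [-1.7, -0.1], [-0.9, -0.3], [-1.2, 0.1], [-0.8, 0.4], [0.8, 0.2]]
top x 0.20816455960161764
29.0833 [ 0.0025 -0.0034 -0.0024  0.0008  0.0019  0.0014]
```

```bash
python3 - <<'E'
from rig import ctrl
ctrl.dwell(.5);print(ctrl.hand_in(),ctrl.read_time_s())
E
```

```text
the job is handed in; nothing more can be done
the job is handed in; nothing more can be done
```

The stand is lying on the cork with its upright pointing along the board. I handed the job in about 29.6 s into the 58 s allowed; no verdict is reported.

**What I did:** I set the open gripper into the stand's inner corner, with one finger behind the upright and the other over the foot's top face. I turned both about the toe, pushing up to the balance point and then steadying the foot down to 90°. Last, I eased the steadying finger off until it carried no load and withdrew. Nothing was gripped or lifted.

**Last checks:** I fitted the stand's final pose to the top and scene images, with pixel errors up to about 1.7.

| Check | Measured | Allowed |
|---|---|---|
| Lean (90° is flat) | 89.8° | within 4.5° of flat |
| Direction off the board's +x | about 0° | within 8° |
| Toe from the stop edge | 15 mm before | 45 mm before to 10 mm past |
| Toe off the middle of the board | 21 mm | 40 mm |
| Top of the upright along the board | 0.208 m | over 0.16 m |

- **Bystanders:** the jar and offcut appear at the same pixels as at the start.
- **Forces:** while tipping, the force readings stayed near or below 4 N. The hardest touch was about 6.6 N, when I first felt for the foot. After withdrawing, the reading was at noise level.
- **Not measured directly:** I had no reading of the stand's turning speed. The tool turned at about 0.12 rad/s on average, and the stand showed no visible slip against the fingers in the pictures I checked. I could not read the stand's contact force on the board either.

No check failed or disagreed.

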